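# Clamp the grease gun and hold its follower rod drawn to the mark

## Robot

A 6-joint arm with a two-finger parallel gripper is mounted at the origin on the work surface. World frame = base frame: x ahead of the robot, y to its left, z up, the work surface at z = 0. Lengths are in m, angles in degrees, forces in N, time in s.
With the tool pointing down it reaches from about 0.3 to 0.75 m from the base axis. Payload 8.5 kg.
Tool frame: the origin (TCP) lies on the centre line of the jaws, within the pads' length; the fingertips stand 17 mm ahead of it and the grasp point (between the pads) lies 2 mm behind it; z points along the fingers, y is the direction in which the jaws open and shut (so a half turn about z gives the same grasp; the last joint's range is limited). The gripper opens to 85 mm and grips with 20 to 120 N. Pads are 22 mm wide; open, the fingers measure 114 mm over their backs; the gripper's body (76 mm by 85 mm) begins 54 mm behind the grasp point. The pads swing forward as they close: fully open they stand 13 mm farther back than shut.
Start: joints at [-83.669, 21.807, 74.336, -0, 83.858, -12.336], TCP at [0.176, -0.521, 0.208] pointing down, gripper open.
Joint ranges: [-178.18, 178.18], [-50.72, 133.34], [12.68, 142.11], [-81.47, 261.47], [9.98, 163.14], [-165.26, 165.26]. Speed limits (degrees/s): [136.94, 136.94, 180, 180, 180, 180].

## Interface

Orientations are given as a 3x3 rotation matrix whose columns are the frame's x, y, z axes.
In Python, from rig import env, imaging, close_job gives the robot as it stands.
- The arm moves only by the tool step_arm, never from a script. Its argument "steps" is one flat list of numbers, 7 for each row, row after row: the opening, from 0 (shut) to 1 (fully open), then the shift along the tool's x, y, z as a fraction of full scale, then the turn, a rotation vector about the tool's x, y, z as a fraction of full scale. A call has 1 to 10 rows; each row is the pose to reach, as a shift and turn from the pose commanded when the call began, along the tool's axes at that moment; what a row does not reach only later rows make up. Full scale, the value 1, is 0.3 m for a shift and 45 degrees for a turn. A row lasts 1/10 s, in which the tool goes at most 50 mm and 8.59 degrees, less where a joint would pass 70% of its speed; a pose out of reach is approached as far as the arm can. A call with a number of a shift or a turn outside -1 to 1 is refused whole. A call with a gripper value outside its range is refused whole. The fingers move at their own pace and stop on an object; "grip_force" is the grip in N (left out, the last holds). Time passes only in rows, so rows that repeat a pose let the fingers close. It gives the time, the measured TCP pose, the force and the opening at its end, in the units of the state.
- env.observe(): the state, without advancing time (a new reading comes with each control period).
- imaging.get_image(name): name is "scene" or "top"; returns (picture, depth): 400x640x3 uint8, blue, green, red; 400x640 float32, m along the optical axis (not along the pixel's ray), 0 where there is no reading.
- imaging.get_calibration(name): a dict with "camera_matrix" (3x3 intrinsics, pixels), "k1" (the pictures are not rectified: a ray, as slopes to the right and down, at radius r is drawn at 1 + k1 r^2 times it, then the intrinsics apply), "world_from_camera" (4x4, takes a point from camera to world coordinates). Camera axes: x right, y down, z forward; pixel columns grow to the right and rows downward; lengths in m; the calibration is good to about 2 mm. A picture is of the moment at which its call begins. get_calibration takes no time and is no camera call.
- close_job(): hands the job in, once; it reports no verdict.
Trained networks look in the newest picture that a camera, given by its name, has taken for a name from the list of things; names that differ only in an ending like _2 or _b are one class to them, and where a whole thing is asked for, a point or a joint stands for the part that bears it (a point fixed in the world has none). Each returns a list of dicts, best first, with "score" (0 to 1); they miss things now and then, are a little off and sometimes report something else, mostly with a low value. They report only what shows in the picture. A call takes as long as a camera call. They do not tell look-alikes from the thing itself.
- imaging.spot_in(camera, target): "pixel" ([column, row] in pixels, amid what is visible of it).
- imaging.regions_of(camera, target): "mask" (400x640 bool, what is visible of it) and "pixel" ([column, row] in pixels, amid what is visible of it).
- imaging.pinpoint(camera, target): "pixel" ([column, row] in pixels: a listed point, or the origin of a listed thing).
The state is a dict: "time_s": time; "q": joint angles; "qvel": joint speeds; "joint_efforts": joint torques, N m; "position": TCP position; "tool_rot": TCP orientation; "ft_force": force on the tool from outside, world axes, zero at the start; "wrist_torque": the same for the moment, N m; "grip_width": finger opening in m.
Only numpy, scipy, OpenCV 4.12 (cv2) and the standard library are available. Lean on these libraries where they do the work, as an engineer would, in place of code of your own. Each camera call takes 0.05 s, during which the arm holds its last target.

## Task

The grease gun lies loose in its bench stand for a cartridge change. First push the toggle clamp's handle all the way down so that the clamp locks on the barrel, then draw the follower rod out by its T-handle, against its spring, until the ring groove on the rod is level with the face of the end cap, and keep it there: the job finishes with you still holding the T-handle at the mark, so that I can unscrew the head. Do not pull the rod before the clamp is down, do not drag the gun along in its saddles, and leave the things lying about on the bench where they are.

Things in the scene. Friction and masses are not known exactly. Their poses are not given: they have to be found in the camera images.
- stand: Fixed bench stand: base plate 135 x 124 x 8 mm, two V saddles (12 mm thick, at y = -50 and +50 mm) and a riser block 62 x 36 mm, 128 mm tall, for the toggle clamp. Origin on the bench below the barrel axis, midway between the saddles; z up; y along the barrel, T-handle at the -y end; clamp on the -x side at y = 0, its handle pointing to -x. Placed and turned anew in every run.
- grease_gun: Pistol-grip grease gun, about 0.8 kg, lying loose and level in the saddles. Grey barrel 40 mm diameter, 150 mm long. Origin on the barrel axis, half-way along it, 115 mm above the bench; end cap (45 mm diameter), rod and T-handle towards -y; head with hanging pistol grip towards +y, outlet pipe to y = 231 mm. Unclamped it slides along the saddles under about 6 N.
- cap_face (a point): Centre of the end cap's outer face, on the barrel axis, 89 mm from the gun's origin towards -y, with axes as the gun. The rod comes out here through a bush that stands 4 mm proud.
- follower_rod (a joint): Travel of the follower rod in m: 0 fully home, grows as the T-handle is pulled straight out along the gun's -y axis; end stop 0.110. The groove is level with the cap face at 0.085. A spring always draws it home: 6 N at 0, rising by 1.1 N per 10 mm to 15.4 N at the mark.
- groove (a point): Middle of the ring groove (6 mm wide, dark) on the bright 8 mm rod. With the rod home it is hidden in the barrel, 85 mm inside the cap face; it comes level with cap_face when the rod has been drawn out 85 mm. Axes as the gun.
- t_handle: Black T-handle on the rod's outer end: level crossbar 56 mm long (along the gun's x), 14 mm thick (along the rod), 16 mm high, on the barrel axis, 115 mm above the bench. Origin at its centre; axes as the gun. With the rod home the centre is 38 mm out from the cap face, 27 mm being free between bush and crossbar beside the 8 mm rod. The bar's ends and top are clear. It does not turn.
- clamp_handle (a joint): Toggle clamp handle angle in rad: 0 fully lifted (clamp open, handle 0.98 rad above level), 0.98 fully down (handle level, on its stop, locked; dead centre at 0.95). Starts near open and stays where it is left. Almost free at first; from about 0.75 on the pad presses on the barrel and it takes up to about 8 N downward at clamp_grip to go over centre.
- clamp_grip (a point): Point on the upper face of the clamp handle's black grip, 62 mm out from clamp_pivot. The grip is 18 mm wide, 14 mm thick, from 22 to 84 mm from the pivot; the pivot is on its centre line, 7 mm below the upper face. With the clamp down this point is 157 mm above the bench, 134 mm from the stand's origin towards -x.
- clamp_pivot (a point): Hinge of the clamp handle, 150 mm above the bench, 72 mm from the stand's origin towards -x. The handle swings in the stand's x-z plane, from pointing up and to -x when open, to pointing straight to -x when down. Axes as the stand.
- clamp_arm: Steel holding arm of the clamp, 56 mm long, with a spring spindle and a rubber pad near its end. Origin on its hinge, 150 mm above the bench, 42 mm from the stand's origin towards -x. Linked to the handle: stands upright when open, swings over to +x and presses the pad on top of the barrel with about 14 N when the handle is down.
- cartridge: Bystander: new grease cartridge, cardboard tube 36 mm diameter, 128 mm tall, standing beyond the stand. Origin under its centre. Leave alone.
- spanner: Bystander: steel spanner 150 mm long, lying on the near side of the stand, by the T-handle end. Leave alone.
- wax_tin: Bystander: round aluminium tin, 75 mm diameter, 34 mm tall, on the near side of the stand, by the gun's head. Origin under its centre. Leave alone.
- pad_plate: Bystander: aluminium pad plate, disc 125 mm diameter, 32 mm tall with its stud, lying flat on the bench to one side. Origin under its centre. Leave alone.
- nipple_tray: Bystander: grey tray 110 x 75 x 26 mm with grease nipples, on the bench to one side. Origin under its centre. Leave alone.
Not all that is in view belongs to the job. Leave any orange or purple look-alike of the stand alone.

How it is judged (in metres and radians):
On the way, in this order (a step that is already met when the one before it is completed fails the run):
1. the clamp handle is down and locked and the clamp's pad presses on the barrel (value of joint clamp_handle above 0.93 rad and contact force between clamp_arm and grease_gun above 8 N), for 0.2 s.
2. the rod has been drawn out to the mark by its T-handle, with the clamp locked (all of step 1 and value of joint follower_rod between 0.08 and 0.09 m and contact force between the fingers and t_handle above 5 N), for 0.2 s.
At the end, for the whole second after the job is handed in: The clamp handle is down (over 0.93 rad) with the pad pressing on the gun (over 8 N); the rod is out 80 to 90 mm (groove level with the cap face within 5 mm) and not moving (under 10 mm/s), held by the fingers on the T-handle (over 5 N); the gun has moved less than 12 mm in its saddles (all of step 2 and velocity of joint follower_rod between -0.01 and 0.01 m/s and distance of grease_gun from where it was at the start of the episode below 0.012 m); the arm keeps its last pose, push and grip.
It fails at once if the rod is pulled out more than 20 mm while the clamp is not down (value of joint follower_rod above 0.02 m and value of joint clamp_handle below 0.9 rad).
It fails at once if a bystander is shifted by more than 30 mm or knocked over (distance of any of cartridge, spanner, wax_tin, pad_plate, nipple_tray from where it was at the start of the episode above 0.03 m or angle between any of cartridge, spanner, wax_tin, pad_plate, nipple_tray's own z axis and vertical above 0.5 rad).
It also fails if it takes over 40 s, if anything falls off the work surface, if the arm or the gripper's body presses on something with over 40 N, if the wrist force passes 120 N, or if a joint passes its speed limit or range.

## Working session

There is one attempt and no reset: what is moved stays moved. The work goes in short steps, Python scripts to look and compute and a tool call to move; the robot and the scene stay as the last step left them, time stands still between calls to the robot, and variables do not carry over. Pictures are saved under pics/ and viewed, and the job is handed in when it is done.

Besides the shell and the picture viewer there is one more tool, called after "Emit:" as name(argument=value, ...) on one line, values as JSON. step_arm: Moves the arm, as the interface text tells. Shift numbers are shares of 0.3 m and turn numbers shares of 45 degrees, none past 1 either way. Its arguments: {"type":"object","properties":{"steps":{"type":"array","items":{"type":"number"}},"grip_force":{"type":"number"}},"required":["steps"]}

```bash
mkdir -p pics; ls
python3 - <<'E'
from rig import env, imaging
import cv2
for n in ("scene","top"):
    im,d=imaging.get_image(n); cv2.imwrite(f"pics/{n}0.png",im)
    c=imaging.get_calibration(n); print(n,c)
s=env.observe(); print(s)
E
```

```text
pics
scene {'camera_matrix': array([[362.32903249,   0.        , 314.36868028],
       [  0.        , 362.32903249, 203.16736147],
       [  0.        ,   0.        ,   1.        ]]), 'k1': -0.057783073572725496, 'world_from_camera': array([[ 0.2815909 ,  0.64558112, -0.70988139,  1.2960531 ],
       [ 0.95943464, -0.20011285,  0.19859513, -0.17774064],
       [-0.01384713, -0.73700737, -0.67574284,  0.88257522],
       [ 0.        ,  0.        ,  0.        ,  1.        ]])}
top {'camera_matrix': array([[463.63875831,   0.        , 313.553481  ],
       [  0.        , 463.63875831, 192.28928106],
       [  0.        ,   0.        ,   1.        ]]), 'k1': 0.0009573770520969934, 'world_from_camera': array([[-0.01659147, -0.99850827,  0.05201877,  0.46968558],
       [-0.99984164,  0.01623382, -0.00729052,  0.06016219],
       [ 0.00643518, -0.05213149, -0.9986195 ,  1.48225617],
       [ 0.        ,  0.        ,  0.        ,  1.        ]])}
{'time_s': 0.1, 'q': array([-8.36687685e+01,  2.18373304e+01,  7.43801579e+01,  2.68030950e-04,
        8.38580153e+01, -1.23349752e+01]), 'qvel': array([-0.07123714, -0.10926223, -0.25818917,  0.01768468, -0.0467723 ,
       -0.04880198]), 'joint_efforts': array([ 3.81320715e-03, -4.49222875e+01, -2.31655240e+01, -1.69738450e-04,
        3.70298338e-03,  4.61912987e-05]), 'position': array([ 0.17600275, -0.52076568,  0.20787315]), 'tool_rot': array([[ 9.47399393e-01,  3.20053699e-01, -1.40697449e-04],
       [ 3.20053602e-01, -9.47398530e-01,  1.31026134e-03],
       [ 2.86057432e-04, -1.28637153e-03, -9.99999132e-01]]), 'ft_force': array([0.1874177 , 0.98366234, 0.06194042]), 'wrist_torque': array([ 0.01832366, -0.01988469,  0.06594575]), 'grip_width': 0.0852303846163914}
```

View pics/scene0.png

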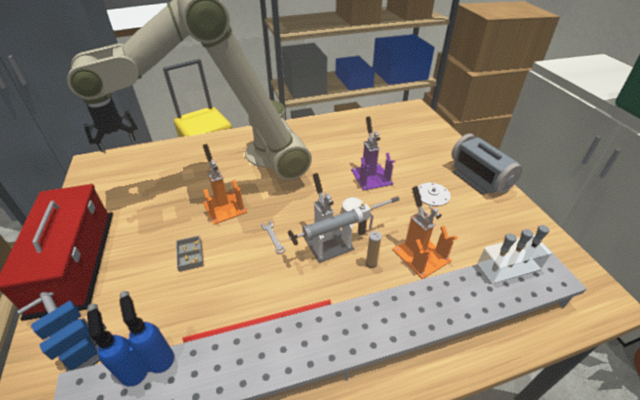

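View pics/top0.png

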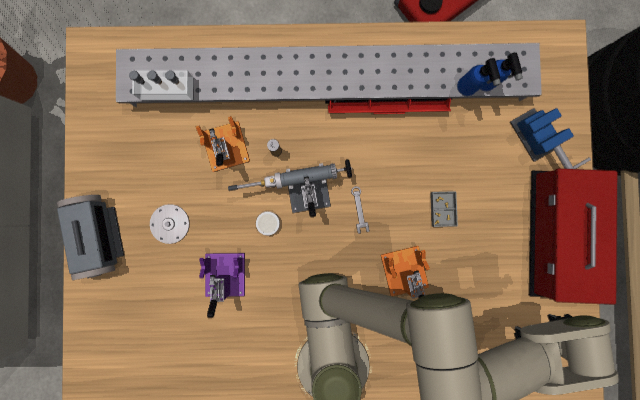

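The real stand is the grey one carrying the gun: scene (330,235), top (310,188). The T-handle is at top (348,170). The look-alikes are orange at top (222,143) and (405,270), and purple at (224,275); they carry no gun. Next I'll measure and check a crop.

```bash
cat > h.py <<'E'
import numpy as np, cv2
from rig import env, imaging
def ray(n,px):
    c=imaging.get_calibration(n);K=c["camera_matrix"];T=c["world_from_camera"]
    d=np.array([(px[0]-K[0,2])/K[0,0],(px[1]-K[1,2])/K[1,1]])
    u=d.copy()
    for _ in range(20): u=d/(1+c["k1"]*(u@u))
    return T[:3,3],T[:3,:3]@np.array([u[0],u[1],1.])
def at_z(n,px,z):
    o,r=ray(n,px); return o+r*(z-o[2])/r[2]
def at_d(n,px,d):
    o,r=ray(n,px); return o+r*d
def tri(p1,p2):
    A=np.zeros((3,3));b=np.zeros(3);L=[]
    for n,p in p1,p2:
        o,r=ray(n,p);r=r/np.linalg.norm(r);P=np.eye(3)-np.outer(r,r);A+=P;b+=P@o;L.append((o,r))
    x=np.linalg.solve(A,b);return x,[float(np.linalg.norm(np.cross(x-o,r))) for o,r in L]
def proj(n,X):
    c=imaging.get_calibration(n);K=c["camera_matrix"];T=np.linalg.inv(c["world_from_camera"])
    p=T[:3,:3]@X+T[:3,3];u=p[:2]/p[2];u=u*(1+c["k1"]*(u@u));return K[:2,:2]@u+K[:2,2]
E
python3 - <<'E'
from h import *
np.set_printoptions(precision=4,suppress=True)
Z=dict(stand=0,grease_gun=.115,cap_face=.115,t_handle=.115,clamp_pivot=.15,clamp_arm=.15,clamp_grip=None)
for n in("top","scene"):
    im,d=imaging.get_image(n)
    for t,z in Z.items():
        for k in imaging.pinpoint(n,t)[:5]:
            p=k["pixel"]; print(n,t,round(k["score"],2),np.round(p,1), at_z(n,p,z) if z is not None else "")
    r=(270,140,370,225) if n=="top" else (270,165,410,270)
    cv2.imwrite(f"pics/{n}_crop.png",cv2.resize(im[r[1]:r[3],r[0]:r[2]],None,fx=5,fy=5,interpolation=cv2.INTER_CUBIC))
E
```

```text
top stand 0.9 [222.6 135.7] [0.734  0.3389 0.    ]
top stand 0.87 [305.5 177. ] [0.5964 0.0743 0.    ]
top stand 0.84 [401.6 256.3] [ 0.3384 -0.2274  0.    ]
top stand 0.79 [226.7 264.5] [0.3221 0.3286 0.    ]
top grease_gun 0.64 [304.9 175.5] [0.5911 0.075  0.115 ]
top cap_face 0.88 [335.2 169.9] [ 0.6062 -0.015   0.115 ]
top t_handle 0.58 [442.7 209. ] [ 0.4853 -0.3303  0.115 ]
top t_handle 0.51 [332.8 173.1] [ 0.5969 -0.0077  0.115 ]
top t_handle 0.48 [349.  166.9] [ 0.6145 -0.0561  0.115 ]
top clamp_pivot 0.82 [219.4 151.3] [0.662  0.3202 0.15  ]
top clamp_pivot 0.69 [417.9 288.4] [ 0.26   -0.2424  0.15  ]
top clamp_pivot 0.58 [308.3 193.1] [0.537  0.0656 0.15  ]
top clamp_arm 0.57 [218.6 141.3] [0.6911 0.3224 0.15  ]
top clamp_arm 0.5 [217.2 283.4] [0.2841 0.3288 0.15  ]
top clamp_arm 0.44 [305.2 193.5] [0.536  0.0745 0.15  ]
top clamp_arm 0.39 [417.4 278.9] [ 0.2868 -0.2418  0.15  ]
top clamp_grip 0.64 [210.5 306.6] 
top clamp_grip 0.63 [312.4 207.7] 
top clamp_grip 0.49 [218.  157.3] 
top clamp_grip 0.37 [424.1 302.7] 
scene stand 0.94 [375.8 177.1] [0.2954 0.3533 0.    ]
scen
[... 378 characters left out ...]
.2528 0.3325 0.15  ]
scene clamp_pivot 0.89 [211.7 167.4] [ 0.2508 -0.2449  0.15  ]
scene clamp_pivot 0.82 [422.9 211.6] [0.6551 0.3296 0.15  ]
scene clamp_pivot 0.64 [319.1 199.5] [0.515  0.0559 0.15  ]
scene clamp_pivot 0.52 [435.6 193.5] [0.5948 0.4068 0.15  ]
scene clamp_arm 0.62 [323.9 208.8] [0.5583 0.0574 0.15  ]
scene clamp_arm 0.59 [427.8 223. ] [0.7007 0.3201 0.15  ]
scene clamp_arm 0.56 [322.5 198.2] [0.5124 0.0674 0.15  ]
scene clamp_arm 0.46 [375.6 142.9] [0.28   0.3431 0.15  ]
scene clamp_arm 0.39 [209.8 172. ] [ 0.275 -0.253  0.15 ]
scene clamp_grip 0.74 [316.7 179.8] 
scene clamp_grip 0.61 [418.4 193.5] 
scene clamp_grip 0.54 [369.6 119. ] 
scene clamp_grip 0.52 [204.1 152. ]
```

View pics/top_crop.png

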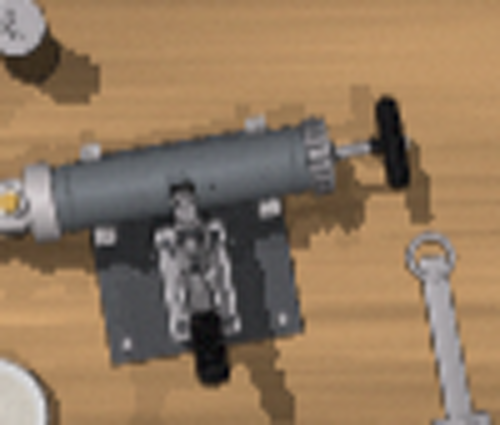

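View pics/scene_crop.png

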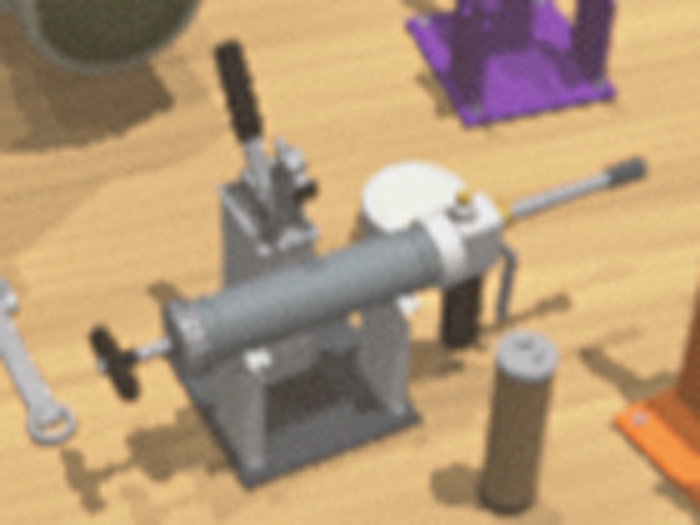

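The crops confirm it: grey stand with gun, T-handle centre at top (348.4,168.6) and scene (293,237), handle grip lifted at scene (317,181). Now the pose fit.

Run:
```python
from h import *
np.set_printoptions(precision=4,suppress=True)
print("T tri",tri(("top",(348.4,168.6)),("scene",(292.8,237.4))))
print("grip tri",tri(("top",(312.4,207.7)),("scene",(316.7,179.8))))
print("T top z.119",at_z("top",(348.4,168.6),.119), "scene",at_z("scene",(292.8,237.4),.117))
print("T ends",at_z("top",(347.2,160),.12),at_z("top",(350,177),.12))
# barrel cloud
for n,r in(("top",(270,140,370,225)),("scene",(280,195,380,270))):
    im,d=imaging.get_image(n)
    P=np.array([at_d(n,(c,q),d[q,c]) for q in range(r[1],r[3]) for c in range(r[0],r[2]) if d[q,c]>0])
    # barrel band
    o=np.array([.594,.076]); a=np.array([.0215,-.13]);a/=np.linalg.norm(a);
    from scipy.optimize import least_squares
    x=np.array([o[0],0,.115]) # x = x0 + m*(y-.076), z
    m=np.r_[0.0]; prm=np.array([.594,-.16,.115])
    def res(p,Q):
        dirv=np.array([p[1],1,0]);dirv/=np.linalg.norm(dirv)
        w=Q-np.array([p[0],.076,p[2]]);return np.linalg.norm(np.cross(w,dirv),axis=1)-.02
    for it in range(4):
        k=np.abs(res(prm,P))<(.012 if it==0 else .005); s=(P[:,:2]-[.594,.076])@a; k&=(np.abs(s)<.06)&(P[:,2]>.1)
        if n=="top": k&= P[:,2]<.142
        f=least_squares(res,prm,args=(P[k],),loss="soft_l1",f_scale=.001);prm=f.x
    print(n,prm,k.sum(),np.std(f.fun),"yaw",np.degrees(np.arctan(-prm[1])))
    # T-handle points along axis beyond 0.1
    dv=-np.array([prm[1],1])/np.hypot(prm[1],1)
    s=(P[:,:2]-[prm[0],.076])@dv; e=(P[:,:2]-[prm[0],.076])@np.array([-dv[1],dv[0]])
    for zl in (.112,):
        t=(s>.06)&(s<.16)&(P[:,2]>zl)&(abs(e)<.04)
        h,b=np.histogram(s[t],np.arange(.06,.16,.004));print(np.c_[b[:-1],h].T)
        tt=t&(abs(e)>.012)&(s>.1);print("T",P[tt].mean(0),s[tt].mean(),np.percentile(s[tt],[5,95]),e[tt].min(),e[tt].max(),P[tt][:,2].max())
```

```text
T tri (array([ 0.6098, -0.0528,  0.1153]), [0.0013871018449446036, 0.001387101844944608])
grip tri (array([0.4937, 0.055 , 0.2103]), [0.0002334960405504736, 0.00023349604055046032])
T top z.119 [ 0.6091 -0.0539  0.119 ] scene [ 0.6117 -0.0518  0.117 ]
T ends [ 0.6345 -0.0508  0.12  ] [ 0.584 -0.058  0.12 ]Traceback (most recent call last):
  File "<stdin>", line 10, in <module>
  File "h.py", line 12, in at_d
    o,r=ray(n,px); return o+r*d
        ~~~^^^^^^
  File "h.py", line 4, in ray
    c=imaging.get_calibration(n);K=c["camera_matrix"];T=c["world_from_camera"]
ValueError: time passes only in moves, steps and waits
```

```bash
sed -i 's/imaging.get_calibration(n)/CAL(n)/' h.py; sed -i '2a import functools\nCAL=functools.lru_cache(lambda n: imaging.get_calibration(n))' h.py
python3 - <<'E'
from h import *
from scipy.optimize import least_squares
np.set_printoptions(precision=4,suppress=True)
a=np.array([.0215,-.13]);a/=np.linalg.norm(a)
def res(p,Q):
    dirv=np.array([p[1],1,0]);dirv/=np.linalg.norm(dirv)
    w=Q-np.array([p[0],.076,p[2]]);return np.linalg.norm(np.cross(w,dirv),axis=1)-.02
for n,r in(("top",(270,140,370,225)),("scene",(280,195,380,270))):
    im,d=imaging.get_image(n); np.save(f"d_{n}.npy",d)
    P=np.array([at_d(n,(c,q),d[q,c]) for q in range(r[1],r[3]) for c in range(r[0],r[2]) if d[q,c]>0])
    prm=np.array([.594,-.16,.115])
    for it in range(4):
        s=(P[:,:2]-[.594,.076])@a
        k=(np.abs(res(prm,P))<(.012 if it==0 else .005))&(np.abs(s)<.06)&(P[:,2]>.1)&(P[:,2]<.142)
        f=least_squares(res,prm,args=(P[k],),loss="soft_l1",f_scale=.001);prm=f.x
    print(n,prm,k.sum(),np.std(f.fun),"yaw",np.degrees(np.arctan(-prm[1])))
    dv=-np.array([prm[1],1])/np.hypot(prm[1],1)
    s=(P[:,:2]-[prm[0],.076])@dv; e=(P[:,:2]-[prm[0],.076])@np.array([-dv[1],dv[0]])
    t=(s>.06)&(s<.16)&(P[:,2]>.108)&(abs(e)<.04)
    h,b=np.histogram(s[t],np.arange(.06,.16,.004));print(np.c_[b[:-1],h].T)
    tt=t&(abs(e)>.008)&(s>.11);print("T",P[tt].mean(0),s[tt].mean(),np.percentile(s[tt],[5,95]),e[tt].min(),e[tt].max(),P[tt][:,2].max())
print(env.observe()["time_s"])
E
```

```text
top [ 0.5907 -0.1477  0.114 ] 528 0.0020429250916840203 yaw 8.401024106905504
[[ 0.06   0.064  0.068  0.072  0.076  0.08   0.084  0.088  0.092  0.096
   0.1    0.104  0.108  0.112  0.116  0.12   0.124  0.128  0.132  0.136
   0.14   0.144  0.148  0.152]
 [16.    20.    19.    17.    23.    19.    22.    21.     5.     5.
   5.     3.     2.     4.     5.    12.    25.    26.    21.     9.
   0.     0.     0.     0.   ]]
T [ 0.6094 -0.0526  0.1206] 0.12992038169492218 [0.1237 0.1362] -0.026245047298619265 0.02537013611628414 0.12740049343998838
scene [ 0.591  -0.1522  0.1151] 528 0.0014998350053387426 yaw 8.653626558007943
[[ 0.06   0.064  0.068  0.072  0.076  0.08   0.084  0.088  0.092  0.096
   0.1    0.104  0.108  0.112  0.116  0.12   0.124  0.128  0.132  0.136
   0.14   0.144  0.148  0.152]
 [16.    16.    20.    18.    15.    19.    23.    36.    22.     5.
   3.     3.     5.     4.     4.     5.    20.    21.    28.    15.
   0.     0.     0.     0.   ]]
T [ 0.6177 -0.053   0.1204] 0.13154052107546818 [0.126  0.1373] -0.02406095426334631 0.028726998455865307 0.12428306984123993
1.05
```

Fit: gun yaw about 8.5°, T-handle at (0.610,-0.053,0.115), stand origin at (0.591,0.073), and clamp grip when down at (0.458,0.053,0.157). I'll move up and over with the gripper shut.

Emit:
step_arm(steps=[0,0,0,-0.16,0,0,0,0,0,0,-0.33,0,0,0.1,0,0.84,-0.67,-0.5,0,0,0.22,0,0.84,-0.67,-0.5,0,0,0.22,0,0.84,-0.67,-0.5,0,0,0.22,0,0.84,-0.67,-0.5,0,0,0.22,0,0.84,-0.67,-0.5,0,0,0.22,0,0.84,-0.67,-0.5,0,0,0.22,0,0.84,-0.67,-0.5,0,0,0.22,0,0.84,-0.67,-0.5,0,0,0.22], grip_force=40)

```text
time_s: 2.05
position: [0.3517, -0.2476, 0.3595]
tool_rot: [[0.988, 0.157, 0.002], [0.157, -0.988, -0.001], [0.002, 0.002, -1.0]]
ft_force: [0.2, 0.5, -1.6]
grip_width: -0.0
```

```bash
cat > go.py <<'E'
import sys
from h import *
np.set_printoptions(precision=4,suppress=True)
s=env.observe();R=s["tool_rot"];t=np.array(eval(sys.argv[1]));yaw=-81.5
c=np.degrees(np.arctan2(R[1,1],R[0,1]))
print("t",s["time_s"],"pos",s["position"],"yawY",c,"F",s["ft_force"],"w",s["grip_width"],"q",s["q"])
th=np.radians(yaw);Rt=np.array([[-np.sin(th),np.cos(th),0],[np.cos(th),np.sin(th),0],[0,0,-1]])
rv=cv2.Rodrigues(R.T@Rt)[0].ravel()
print("shift",R.T@(t-s["position"])/.3,"turn",np.degrees(rv)/45)
E
python3 go.py "[0.47,0.055,0.28]"
```

```text
t 2.05 pos [ 0.3517 -0.2476  0.3595] yawY -80.98429446954944 F [ 0.2216  0.4521 -1.573 ] w -4.398269081890888e-05 q [-51.0207   5.1571  72.414    0.0286 102.2973  29.9697]
shift [ 0.5472 -0.9348  0.2644] turn [ 0.0022 -0.002   0.0115]
```

Emit:
step_arm(steps=[0,0.55,-0.94,0,0,0,0.012,0,0.55,-0.94,0,0,0,0.012,0,0.55,-0.94,0,0,0,0.012,0,0.55,-0.94,0,0,0,0.012,0,0.55,-0.94,0,0,0,0.012,0,0.55,-0.94,0,0,0,0.012,0,0.56,-0.94,0.13,0,0,0.012,0,0.56,-0.94,0.265,0,0,0.012,0,0.56,-0.94,0.265,0,0,0.012])

```text
time_s: 2.95
position: [0.4714, 0.0546, 0.2742]
tool_rot: [[0.99, 0.144, -0.011], [0.144, -0.99, 0.001], [-0.011, -0.003, -1.0]]
ft_force: [-0.3, -0.0, 0.6]
grip_width: -0.0005
```

```bash
python3 go.py "[0.474,0.055,0.24]"
python3 - <<'E'
from h import *
im,d=imaging.get_image("scene");cv2.imwrite("pics/s1.png",cv2.resize(im[110:260,250:420],None,fx=4,fy=4))
E
```

```text
t 2.95 pos [0.4714 0.0546 0.2742] yawY -81.72751074417768 F [-0.2549 -0.0424  0.5504] w -0.0005310696656608667 q [-7.7243 11.9757 77.6827 -0.0151 90.9658 74.0022]
shift [0.01   0.0001 0.114 ] turn [-0.0035  0.0134 -0.005 ]
```

View pics/s1.png

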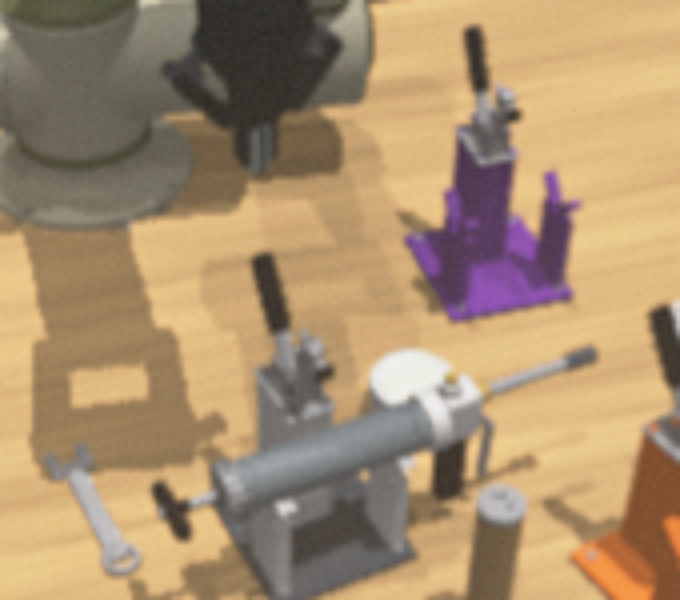

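The fingertips (crop 262,165) sit right above the grip end (262,262). Now the push down.

Emit:
step_arm(steps=[0,0.01,0,0.06,0,0,0,0,0.01,0,0.11,0,0,0,0,0.01,0,0.16,0,0,0,0,0,0,0.2,0,0,0,0,-0.01,0,0.24,0,0,0,0,-0.02,0,0.27,0,0,0,0,-0.02,0,0.3,0,0,0,0,-0.02,0,0.3,0,0,0])

```text
time_s: 3.8
position: [0.4638, 0.0515, 0.1938]
tool_rot: [[0.99, 0.143, -0.005], [0.143, -0.99, -0.005], [-0.006, 0.004, -1.0]]
ft_force: [-35.8, -8.1, 47.1]
grip_width: 0.0001
```

```bash
python3 go.py "[0.464,0.054,0.173]"
python3 - <<'E'
from h import *
im,d=imaging.get_image("scene");cv2.imwrite("pics/s2.png",cv2.resize(im[150:260,250:420],None,fx=4,fy=4))
E
```

```text
t 3.8 pos [0.4638 0.0515 0.1938] yawY -81.79836843432459 F [-35.8416  -8.0957  47.1159] w 9.046865972418745e-05 q [-8.0486 14.3276 88.1321 -0.3228 77.7962 73.8194]
shift [ 0.0024 -0.0083  0.0694] turn [ 0.0051  0.0074 -0.0066]
```

View pics/s2.png

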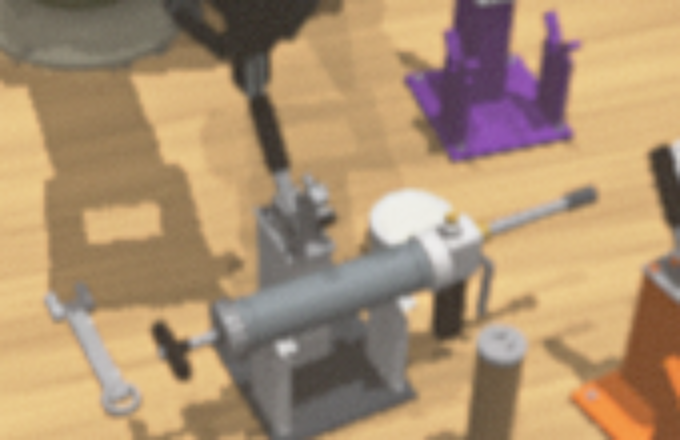

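The reaction force points along the handle: the fingertip sat on the grip's end face. I'll back off, move inward (+x), and push the upper face outward and down along its arc.

Emit:
step_arm(steps=[0,0,0,-0.1,0,0,0,0,0,0,-0.21,0,0,0,0,0.07,0,-0.21,0,0,0,0,0.13,0,-0.21,0,0,0,0,0.13,0,-0.21,0,0,0])

```text
time_s: 4.35
position: [0.508, 0.0584, 0.253]
tool_rot: [[0.99, 0.142, 0.003], [0.142, -0.99, -0.0], [0.003, 0.001, -1.0]]
ft_force: [-0.7, -0.4, -0.6]
grip_width: -0.0001
```

```bash
python3 go.py "[0.502,0.059,0.224]"
python3 - <<'E'
from h import *
for n,r in(("scene",(270,130,370,230)),("top",(270,140,370,225))):
    im,d=imaging.get_image(n);cv2.imwrite(f"pics/{n}3.png",cv2.resize(im[r[1]:r[3],r[0]:r[2]],None,fx=5,fy=5))
E
```

```text
t 4.35 pos [0.508  0.0584 0.253 ] yawY -81.81368308755908 F [-0.6856 -0.3595 -0.5818] w -6.842576427039519e-05 q [-6.7271 16.1171 75.4709 -0.0006 88.2621 75.0865]
shift [-0.0197 -0.0049  0.0966] turn [ 0.0009 -0.0032 -0.007 ]
```

View pics/scene3.png

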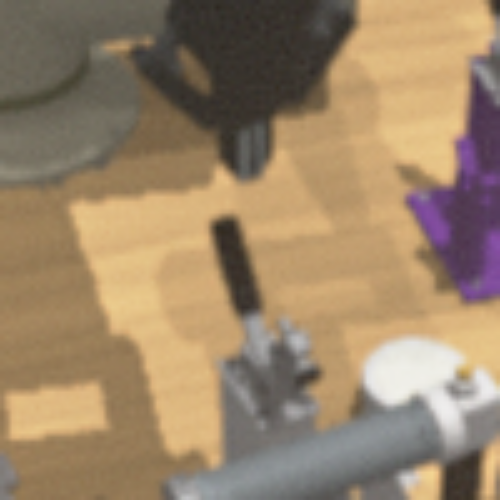

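View pics/top3.png

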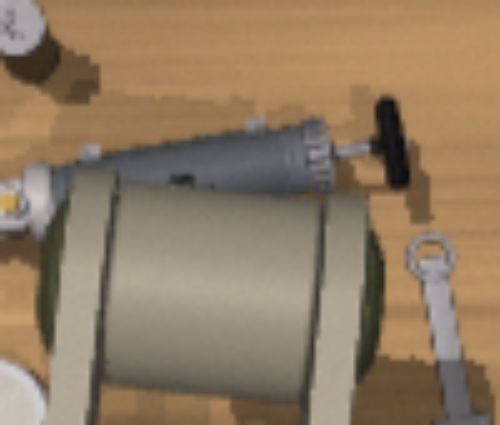

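Emit:
step_arm(steps=[0,-0.02,-0.005,0.06,0,0,0,0,-0.02,-0.005,0.1,0,0,0,0,-0.045,-0.005,0.12,0,0,0,0,-0.07,-0.005,0.14,0,0,0,0,-0.095,-0.005,0.168,0,0,0,0,-0.095,-0.005,0.168,0,0,0])

```text
time_s: 5.05
position: [0.4762, 0.0563, 0.2014]
tool_rot: [[0.99, 0.143, -0.001], [0.143, -0.99, 0.0], [-0.001, -0.0, -1.0]]
ft_force: [0.7, -0.6, -0.0]
grip_width: 0.0
```

```bash
python3 go.py "[0.469,0.054,0.173]"
python3 - <<'E'
from h import *
for n,r in(("scene",(270,130,370,230)),):
    im,d=imaging.get_image(n);cv2.imwrite(f"pics/{n}4.png",cv2.resize(im[r[1]:r[3],r[0]:r[2]],None,fx=5,fy=5))
E
```

```text
t 5.05 pos [0.4762 0.0563 0.2014] yawY -81.79941398304399 F [ 0.676  -0.6456 -0.0096] w 2.061927375520384e-05 q [-7.4418 15.11   85.6756 -0.0041 79.2978 74.3583]
shift [-0.0248  0.0041  0.0947] turn [-0.0004  0.0018 -0.0067]
```

View pics/scene4.png

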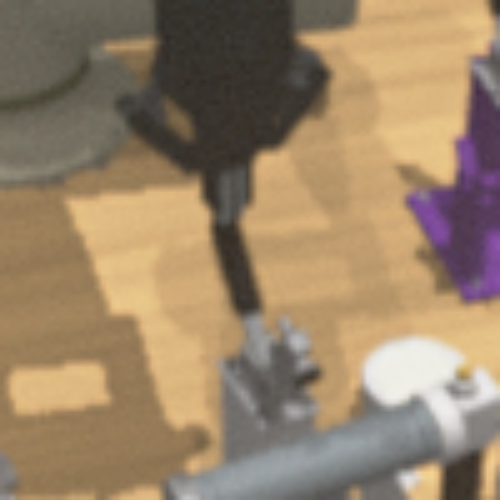

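The handle swings almost along this camera's line of sight, so its rotation hardly shows. I'll carry on along the arc.

Emit:
step_arm(steps=[0,-0.018,0,0.035,0,0,0,0,-0.028,0,0.06,0,0,0,0,-0.033,0,0.08,0,0,0,0,-0.035,0,0.095,0,0,0,0,-0.035,0,0.105,0,0,0,0,-0.035,0,0.105,0,0,0])

```text
time_s: 5.7
position: [0.4674, 0.055, 0.1697]
tool_rot: [[0.99, 0.143, -0.001], [0.143, -0.99, 0.0], [-0.001, -0.0, -1.0]]
ft_force: [-0.2, 0.7, 0.9]
grip_width: 0.0
```

```bash
python3 go.py "[0.469,0.054,0.173]"
python3 - <<'E'
from h import *
for n,r in(("scene",(270,130,370,230)),):
    im,d=imaging.get_image(n);cv2.imwrite(f"pics/{n}5.png",cv2.resize(im[r[1]:r[3],r[0]:r[2]],None,fx=5,fy=5))
E
```

```text
t 5.7 pos [0.4674 0.055  0.1697] yawY -81.77376077657631 F [-0.2389  0.6793  0.8811] w 1.4279838882458168e-05 q [-7.7511 15.9443 90.193   0.0029 73.9002 74.0218]
shift [ 0.0048  0.004  -0.011 ] turn [-0.0003  0.0008 -0.0061]
```

View pics/scene5.png

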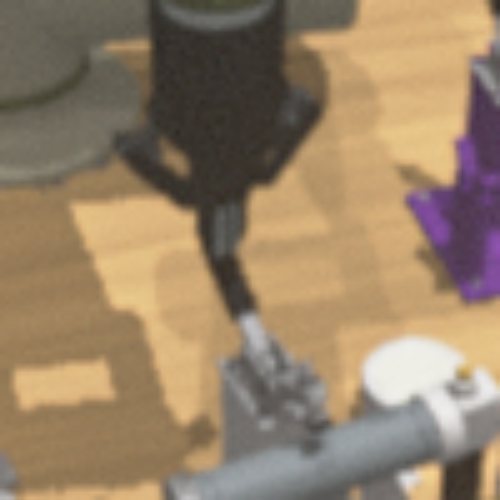

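The arm has swung over to the barrel, but there's no reaction yet, so I'll press further in small steps.

Emit:
step_arm(steps=[0,0,0,0.015,0,0,0,0,0,0,0.03,0,0,0,0,0,0,0.03,0,0,0])

```text
time_s: 6.05
position: [0.4671, 0.055, 0.1604]
tool_rot: [[0.99, 0.143, -0.001], [0.143, -0.99, 0.0], [-0.001, -0.0, -1.0]]
ft_force: [-0.6, -0.2, 0.3]
grip_width: 0.0002
```

```bash
python3 go.py "[0.469,0.054,0.173]"
python3 - <<'E'
from h import *
im,d=imaging.get_image("scene");np.save("d5.npy",d)
r=(285,150,350,215);cv2.imwrite("pics/scene6.png",cv2.resize(im[r[1]:r[3],r[0]:r[2]],None,fx=9,fy=9,interpolation=cv2.INTER_CUBIC))
print("tip proj",proj("scene",np.array([.4665,.055,.151])), "grip-down",proj("scene",np.array([.4585,.0527,.157])),"end",proj("scene",np.array([.437,.0495,.15])))
for k in imaging.pinpoint("scene","clamp_grip")[:4]: print(k)
E
```

```text
t 6.05 pos [0.4671 0.055  0.1604] yawY -81.7717453161938 F [-0.6409 -0.2411  0.342 ] w 0.00019027531090731612 q [-7.7493 16.497  91.1172 -0.0012 72.4527 74.0228]
shift [ 0.0059  0.0043 -0.0421] turn [-0.0004  0.0014 -0.006 ]
tip proj [314.31576421 189.3928489 ] grip-down [312.8602787  186.48327252] end [310.04190159 184.21926549]
{'pixel': [314.5, 181.7], 'score': 0.68}
{'pixel': [205.5, 152.1], 'score': 0.55}
{'pixel': [413.0, 193.3], 'score': 0.53}
{'pixel': [371.8, 120.2], 'score': 0.42}
```

View pics/scene6.png

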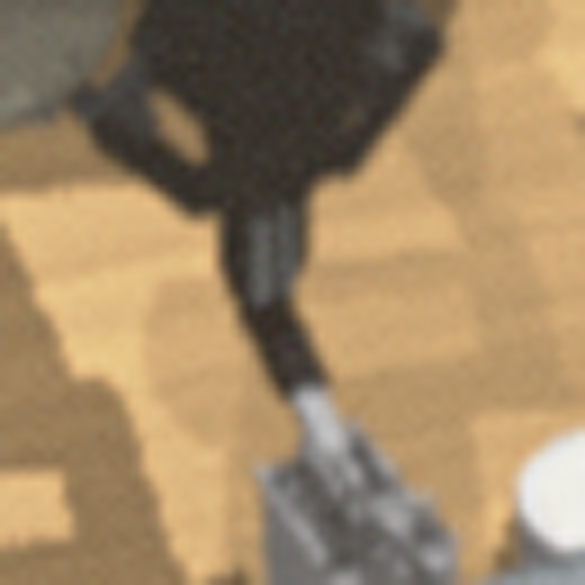

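Run:
```python
from h import *
np.set_printoptions(precision=3,suppress=True)
d=np.load("d5.npy")
O=np.array([.591,.0727]);X=np.array([.989,.148]);Y=np.array([-.148,.989])
for row in range(176,204,2):
    print(row,[ (c,*( np.round([-( (p[:2]-O)@X)*1e3-72,(p[:2]-O)@Y*1e3,p[2]*1e3]).astype(int))) for c in range(309,325,2) for p in [at_d("scene",(c,row),d[row,c])]])
```

```text
176 [(309, np.int64(60), np.int64(-13), np.int64(204)), (311, np.int64(43), np.int64(-14), np.int64(217)), (313, np.int64(42), np.int64(-8), np.int64(215)), (315, np.int64(42), np.int64(-1), np.int64(213)), (317, np.int64(40), np.int64(4), np.int64(212)), (319, np.int64(283), np.int64(125), np.int64(-1)), (321, np.int64(277), np.int64(131), np.int64(1)), (323, np.int64(274), np.int64(138), np.int64(1))]
178 [(309, np.int64(59), np.int64(-14), np.int64(198)), (311, np.int64(46), np.int64(-13), np.int64(206)), (313, np.int64(42), np.int64(-8), np.int64(208)), (315, np.int64(41), np.int64(-2), np.int64(206)), (317, np.int64(41), np.int64(5), np.int64(204)), (319, np.int64(270), np.int64(119), np.int64(0)), (321, np.int64(267), np.int64(126), np.int64(0)), (323, np.int64(264), np.int64(133), np.int64(-1))]
180 [(309, np.int64(71), np.int64(-9), np.int64(180)), (311, np.int64(44), np.int64(-14), np.int64(201)), (313, np.int64(-732), np.int64(-352), np.int64(883)), (315, np.int64(-732), np.int64(-352), np.int64(883)), (317, np.int64(41), np.int64(4), np.int64(197)), (319, np.int64(261), np
[... 3844 characters left out ...]
13, np.int64(163), np.int64(44), np.int64(1)), (315, np.int64(159), np.int64(50), np.int64(2)), (317, np.int64(156), np.int64(57), np.int64(2)), (319, np.int64(-1), np.int64(-9), np.int64(155)), (321, np.int64(-3), np.int64(-3), np.int64(154)), (323, np.int64(-5), np.int64(3), np.int64(153))]
202 [(309, np.int64(163), np.int64(28), np.int64(-2)), (311, np.int64(155), np.int64(33), np.int64(2)), (313, np.int64(154), np.int64(40), np.int64(0)), (315, np.int64(17), np.int64(-14), np.int64(134)), (317, np.int64(18), np.int64(-7), np.int64(130)), (319, np.int64(-4), np.int64(-11), np.int64(150)), (321, np.int64(-13), np.int64(-8), np.int64(157)), (323, np.int64(-13), np.int64(-1), np.int64(154))]
```

Run:
```python
from h import *
for z in (.236,.25,.26,.27,.28): print(z,proj("scene",np.array([.508,.0584,z])),proj("scene",np.array([.519,.06,z])))
print("s1 tip obs (315.5,151.3)")
for z in (.257,.27,.28,.29): print(z,proj("scene",np.array([.4714,.0546,z])))
im,d=imaging.get_image("top");cv2.imwrite("pics/top6.png",cv2.resize(im[140:240,260:380],None,fx=5,fy=5))
```

```text
0.236 [319.09261513 175.57385989] [320.74708358 177.74461683]
0.25 [319.06745033 171.70936412] [320.73686431 173.87131896]
0.26 [319.0491561  168.90619048] [320.72939712 171.06138762]
0.27 [319.0305895  166.06661227] [320.72178619 168.21464443]
0.28 [319.01174487 163.18997796] [320.71402787 165.33042392]
s1 tip obs (315.5,151.3)
0.257 [314.15000643 162.70426173]
0.27 [314.08586686 159.05223389]
0.28 [314.03580541 156.20202798]
0.29 [313.98510291 153.31553009]
```

View pics/top6.png

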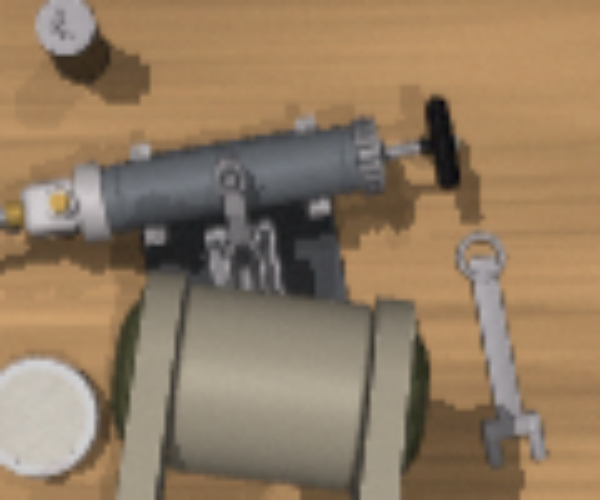

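Pictures and contact agree that the shut fingertips stand about 23 mm above the reported TCP height, not 17 mm below. The handle is therefore only partly down, which explains the absence of force. I'll push about 28 mm further in small steps.

Emit:
step_arm(steps=[0,0,0,0.03,0,0,0,0,0,0,0.05,0,0,0,0,0,0,0.07,0,0,0,0,0,0,0.07,0,0,0])

```text
time_s: 6.6
position: [0.4668, 0.055, 0.1391]
tool_rot: [[0.99, 0.143, -0.002], [0.143, -0.99, 0.0], [-0.002, -0.0, -1.0]]
ft_force: [-0.3, 0.2, 1.3]
grip_width: -0.0001
```

```bash
python3 go.py "[0.467,0.055,0.134]"
```

```text
t 6.6 pos [0.4668 0.055  0.1391] yawY -81.77588122237059 F [-0.263   0.2045  1.2789] w -0.00014408406615535008 q [-7.7574 17.8801 93.0929 -0.0069 69.1213 74.021 ]
shift [ 0.0006 -0.      0.0171] turn [-0.0004  0.0021 -0.0061]
```

Emit:
step_arm(steps=[0,0,0,0.015,0,0,0,0,0,0,0.025,0,0,0,0,0,0,0.025,0,0,0])

```text
time_s: 6.9
position: [0.4673, 0.0549, 0.1337]
tool_rot: [[0.99, 0.143, 0.001], [0.143, -0.99, -0.0], [0.001, 0.001, -1.0]]
ft_force: [-6.4, -0.4, 17.3]
grip_width: 0.0
```

```bash
python3 go.py "[0.467,0.055,0.134]"
python3 - <<'E'
from h import *
np.set_printoptions(precision=3,suppress=True)
im,d=imaging.get_image("scene")
r=(285,150,350,225);cv2.imwrite("pics/scene7.png",cv2.resize(im[r[1]:r[3],r[0]:r[2]],None,fx=8,fy=8,interpolation=cv2.INTER_CUBIC))
O=np.array([.591,.0727]);X=np.array([.989,.148]);Y=np.array([-.148,.989])
for row in range(180,206,2):
    print(row,[ (c,*[int(v) for v in np.round([-( (p[:2]-O)@X)*1e3-72,(p[:2]-O)@Y*1e3,p[2]*1e3])]) for c in range(313,323,2) for p in [at_d("scene",(c,row),d[row,c])]])
E
```

```text
t 6.9 pos [0.4673 0.0549 0.1337] yawY -81.7619400685268 F [-6.3945 -0.4088 17.3402] w 2.5754669670524133e-05 q [-7.7451 18.2339 93.607  -0.0167 68.1025 74.023 ]
shift [-0.001  -0.0003 -0.0009] turn [ 0.0007 -0.0011 -0.0058]
180 [(313, 38, -10, 203), (315, 46, 0, 195), (317, 39, 4, 198), (319, 261, 114, -1), (321, 254, 120, 1)]
182 [(313, 46, -6, 189), (315, 42, -2, 190), (317, 41, 5, 188), (319, 250, 109, -2), (321, 245, 115, 0)]
184 [(313, 43, -8, 184), (315, 41, -2, 184), (317, 44, 6, 179), (319, 235, 102, 2), (321, 235, 111, -1)]
186 [(313, 46, -7, 174), (315, 40, -3, 176), (317, 39, 4, 174), (319, 227, 98, 0), (321, 220, 103, 3)]
188 [(313, 45, -7, 166), (315, 41, -2, 167), (317, 41, 4, 165), (319, 216, 93, 0), (321, 210, 99, 2)]
190 [(313, 44, -8, 159), (315, 43, -1, 157), (317, 42, 5, 156), (319, 206, 88, 0), (321, 197, 93, 4)]
192 [(313, 42, -9, 153), (315, 38, -4, 154), (317, 29, -1, 160), (319, 29, 6, 158), (321, 190, 89, 2)]
194 [(313, 193, 58, 1), (315, 28, -9, 156), (317, 24, -4, 157), (319, 22, 2, 156), (321, 179, 84, 2)]
196 [(313, 184, 53, 0), (315, 180, 60, 0), (317, 20, -6, 153), (319, 18, 0, 152), (321, 13, 4, 155)]
198 [(313, 172, 48, 2), (315, 171, 56, 0), (317, 167, 62, 1), (319, 7, -5, 155), (321, 5, 1, 154)]
200 [(313, 168, 46, -4), (315, 159, 50, 2), (317, 159, 58, -1), (319, -2, -9, 156), (321, -2, -3, 153)]
202 [(313, 153, 39, 1), (315, 19, -13, 132), (317, 16, -8, 132), (319, -6, -11, 152), (321, -13, -8, 156)]
204 [(313, 146, 36, -1), (315, 12, -16, 131), (317, 9, -11, 131), (319, -5, -11, 142), (321, -17, -10, 152)]
```

View pics/scene7.png

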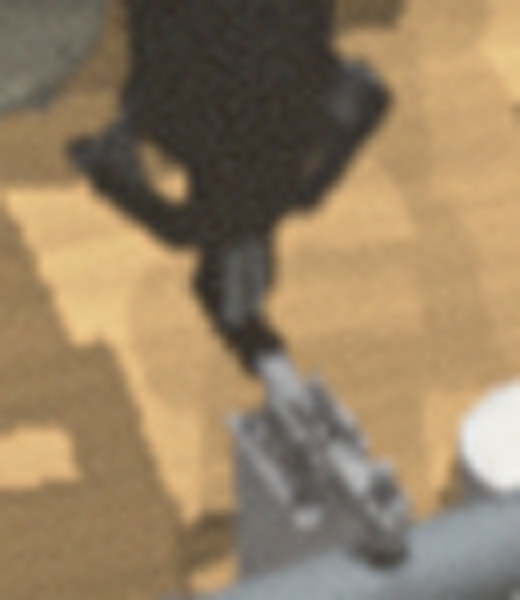

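The handle is level now (upper face about 157 mm) with 17 N reaction. One more firm nudge to be sure it's over centre.

Emit:
step_arm(steps=[0,0,0,0.008,0,0,0,0,0,0,0.008,0,0,0])

```text
time_s: 7.15
position: [0.4674, 0.0549, 0.1333]
tool_rot: [[0.99, 0.144, 0.003], [0.144, -0.99, -0.001], [0.003, 0.001, -1.0]]
ft_force: [-13.8, -0.9, 37.9]
grip_width: -0.0003
```

It's on its stop: 0.4 mm of travel gave 20 N more. Now lift, open partly, and hover over the T-handle's near half.

Emit:
step_arm(steps=[0,0,0,-0.15,0,0,0,0,0,0,-0.3,0,0,0,0.28,0.1,0.1,-0.4,0,0,0,0.28,0.2,0.23,-0.4,0,0,0,0.28,0.3,0.35,-0.4,0,0,0,0.28,0.366,0.428,-0.35,0,0,0,0.28,0.366,0.428,-0.25,0,0,0,0.28,0.366,0.428,-0.2,0,0,0,0.28,0.366,0.428,-0.2,0,0,0])

```text
time_s: 8.05
position: [0.5936, -0.0563, 0.1872]
tool_rot: [[0.99, 0.143, -0.005], [0.143, -0.99, 0.002], [-0.005, -0.002, -1.0]]
ft_force: [-0.7, 0.4, 1.1]
grip_width: 0.0239
```

```bash
python3 go.py "[0.5943,-0.0565,0.19]"
python3 - <<'E'
from h import *
im,d=imaging.get_image("scene");np.save("ds8.npy",d)
r=(250,160,350,260);cv2.imwrite("pics/scene8.png",cv2.resize(im[r[1]:r[3],r[0]:r[2]],None,fx=6,fy=6,interpolation=cv2.INTER_CUBIC))
im,d=imaging.get_image("top");r=(280,130,380,230);cv2.imwrite("pics/top8.png",cv2.resize(im[r[1]:r[3],r[0]:r[2]],None,fx=6,fy=6,interpolation=cv2.INTER_CUBIC))
E
```

```text
t 8.05 pos [ 0.5936 -0.0563  0.1872] yawY -81.7921046704882 F [-0.6695  0.3783  1.1011] w 0.023890379540600165 q [-16.7876  27.4821  68.499    0.0097  84.3181  65.0032]
shift [ 0.0022  0.001  -0.0093] turn [-0.003   0.0059 -0.0065]
```

View pics/scene8.png

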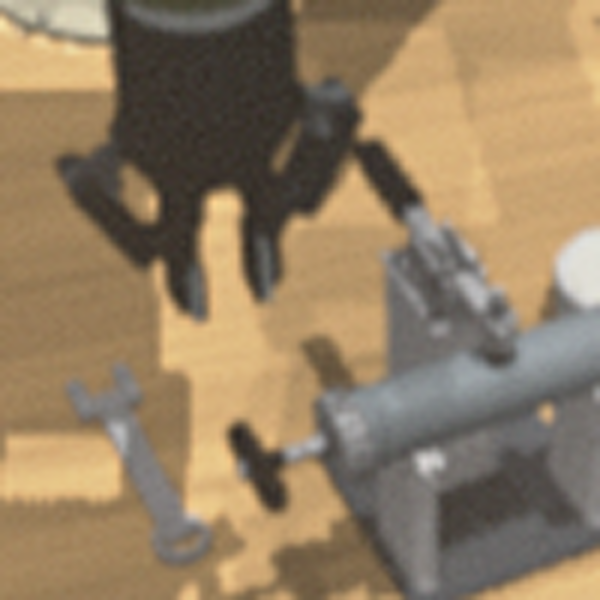

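View pics/top8.png

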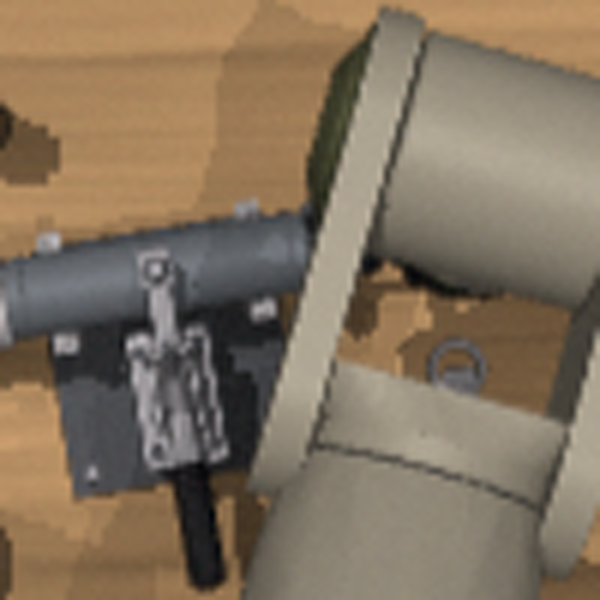

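Top view: the clamp handle lies out level, with the pad arm on the barrel at (155,270) in the crop. Scene view: the open fingertips are at (283,213) and (294,210) in the full picture. Measuring their true position by depth.

Run:
```python
from h import *
np.set_printoptions(precision=3,suppress=True)
d=np.load("ds8.npy")
T=np.array([.610,-.053]);X=np.array([.989,.148]);Y=np.array([-.148,.989])
for row in range(196,216,2):
    print(row,[ (c,*[int(v) for v in np.round([ (p[:2]-T)@X*1e3,(p[:2]-T)@Y*1e3,p[2]*1e3])]) for c in range(277,299) for p in [at_d("scene",(c,row),d[row,c])] if .1<p[2]<.4])
tc=np.array([.5936,-.0563])-T;print("tcp",tc@X,tc@Y)
```

```text
196 [(277, -23, -25, 264), (278, -9, -26, 275), (279, -2, -25, 281), (280, 0, -23, 281), (281, 2, -21, 282), (282, 1, -18, 280), (283, 2, -16, 281), (290, -26, 12, 247), (291, -17, 12, 254), (292, -5, 10, 265), (293, -4, 13, 264), (294, -1, 14, 266), (295, -1, 17, 265), (296, -3, 20, 263), (297, -9, 25, 256), (298, -9, 28, 255)]
198 [(277, -15, -27, 264), (278, -16, -25, 263), (279, -1, -26, 275), (280, 2, -25, 277), (281, 1, -22, 275), (282, -4, -18, 270), (283, -3, -15, 269), (290, -21, 10, 245), (291, -16, 11, 248), (292, -10, 12, 253), (293, -2, 11, 260), (294, -5, 15, 256), (295, -3, 17, 257), (296, -3, 20, 255), (297, -1, 22, 256)]
200 [(277, -7, -30, 265), (278, -9, -27, 262), (279, -7, -25, 263), (280, -5, -23, 264), (281, -3, -21, 264), (282, -5, -18, 262), (283, -3, -16, 263), (290, -22, 10, 237), (291, -13, 9, 245), (292, -7, 10, 249), (293, -6, 13, 249), (294, -5, 15, 249), (295, -4, 17, 249), (296, -8, 22, 244)]
202 [(277, -6, -31, 259), (278, -8, -28, 257), (279, -5, -26, 258), (281, -5, -21, 256), (282, -3, -19, 257), (290, -24, 10, 228), (291, -15, 10, 236), (292, -6,
[... 532 characters left out ...]
241), (291, -18, 10, 219), (292, -10, 10, 225), (293, -3, 10, 231), (294, -4, 13, 229), (295, -8, 18, 224), (296, -11, 21, 220)]
208 [(278, -12, -29, 232), (279, -8, -27, 235), (280, -8, -24, 234), (281, -10, -21, 231), (282, -5, -20, 234), (283, -2, -18, 237), (284, -3, -15, 234), (292, -12, 10, 216), (293, -3, 10, 224), (294, -3, 13, 223), (295, -7, 17, 218)]
210 [(279, -8, -28, 228), (280, -10, -24, 225), (281, -12, -21, 222), (282, -6, -20, 227), (283, -2, -19, 229), (284, -5, -15, 225), (293, -4, 10, 216), (294, -4, 13, 215)]
212 [(280, -7, -26, 221), (281, -8, -23, 218), (282, -6, -21, 220), (283, -4, -19, 221), (284, -4, -16, 219)]
214 []
tcp -0.01670799999999997 -0.000836500000000009
```

Fingertips are about 27 mm above the reported TCP, and their rod-side face is 4 mm from the rod centre. I'll shift 5 mm away from the rod and 2 mm inward, then descend about 108 mm.

Emit:
step_arm(steps=[0.28,-0.017,-0.006,0.05,0,0,0,0.28,-0.017,-0.006,0.12,0,0,0,0.28,-0.017,-0.006,0.2,0,0,0,0.28,-0.017,-0.006,0.26,0,0,0,0.28,-0.017,-0.006,0.29,0,0,0,0.28,-0.017,-0.006,0.29,0,0,0])

```text
time_s: 8.75
position: [0.5892, -0.0553, 0.1032]
tool_rot: [[0.99, 0.143, -0.0], [0.143, -0.99, 0.0], [-0.0, -0.0, -1.0]]
ft_force: [0.3, -0.4, 0.2]
grip_width: 0.024
```

```bash
python3 go.py "[0.589,-0.0555,0.08]"
python3 - <<'E'
from h import *
im,d=imaging.get_image("scene");np.save("ds9.npy",d)
r=(260,190,340,260);cv2.imwrite("pics/scene9.png",cv2.resize(im[r[1]:r[3],r[0]:r[2]],None,fx=8,fy=8,interpolation=cv2.INTER_CUBIC))
E
```

```text
t 8.75 pos [ 0.5892 -0.0553  0.1032] yawY -81.76373056504075 F [ 0.3191 -0.3845  0.2486] w 0.024002233864256046 q [-16.8123  31.1735  76.7721   0.0018  72.0639  64.9508]
shift [-0.0007  0.0007  0.0772] turn [-0.0001  0.0002 -0.0059]
```

View pics/scene9.png

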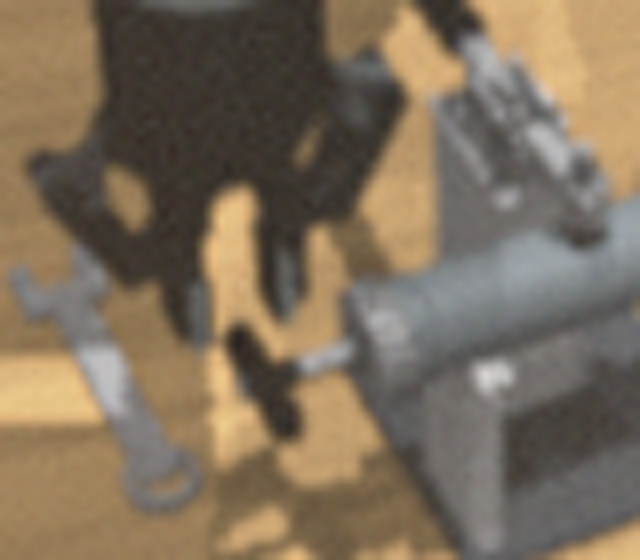

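The fingers straddle the near end of the crossbar: tips at crop (195,345) and (285,315), bar end at (240,330). I'll go down the rest and close gently.

Emit:
step_arm(steps=[0.28,0,0,0.04,0,0,0,0.28,0,0,0.075,0,0,0,0.28,0,0,0.075,0,0,0])

```text
time_s: 9.1
position: [0.5883, -0.0551, 0.0791]
tool_rot: [[0.99, 0.143, -0.003], [0.143, -0.99, 0.001], [-0.002, -0.001, -1.0]]
ft_force: [0.4, 0.7, -0.0]
grip_width: 0.0238
```

```bash
python3 go.py "[0.589,-0.0555,0.08]"
python3 - <<'E'
from h import *
im,d=imaging.get_image("scene");np.save("ds10.npy",d)
r=(260,190,340,260);cv2.imwrite("pics/scene10.png",cv2.resize(im[r[1]:r[3],r[0]:r[2]],None,fx=8,fy=8,interpolation=cv2.INTER_CUBIC))
E
```

```text
t 9.1 pos [ 0.5883 -0.0551  0.0791] yawY -81.77753571508518 F [ 0.4349  0.7203 -0.0498] w 0.023805255854164757 q [-16.8246  32.6704  78.4993   0.0019  68.9865  64.9521]
shift [ 0.0021  0.0015 -0.003 ] turn [-0.0015  0.0031 -0.0062]
```

View pics/scene10.png

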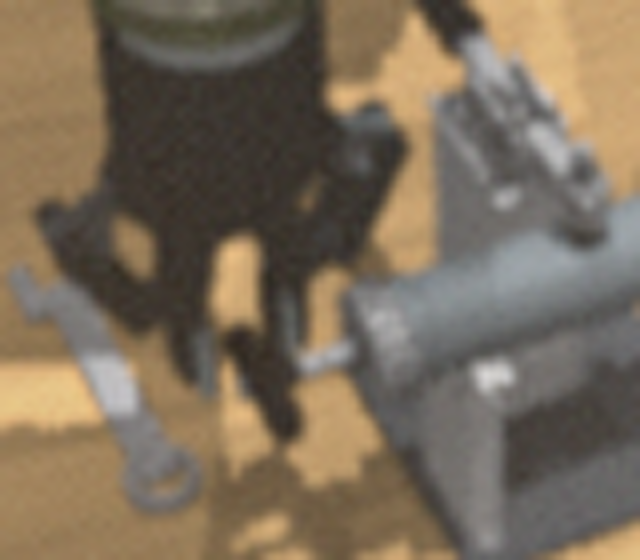

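The fingers are down on both sides of the bar, no contact force. Closing.

Emit:
step_arm(steps=[0.1,0,0,0,0,0,0,0.05,0,0,0,0,0,0,0,0,0,0,0,0,0,0,0,0,0,0,0,0], grip_force=50)

```text
time_s: 9.55
position: [0.589, -0.0546, 0.0808]
tool_rot: [[0.99, 0.144, -0.0], [0.144, -0.99, 0.001], [0.0, -0.001, -1.0]]
ft_force: [-0.3, 4.8, -0.7]
grip_width: 0.0128
```

```bash
python3 go.py "[0.589,-0.0555,0.08]"
python3 - <<'E'
from h import *
im,d=imaging.get_image("scene");np.save("ds11.npy",d)
r=(260,180,340,260);cv2.imwrite("pics/scene11.png",cv2.resize(im[r[1]:r[3],r[0]:r[2]],None,fx=7,fy=7,interpolation=cv2.INTER_CUBIC))
E
```

```text
t 9.55 pos [ 0.589  -0.0546  0.0808] yawY -81.7492114374288 F [-0.2766  4.833  -0.7304] w 0.012837174226112006 q [-16.7809  32.5552  78.3971   0.0645  69.0673  64.9452]
shift [-0.0005  0.003   0.0026] turn [-0.0014 -0.0002 -0.0055]
```

View pics/scene11.png

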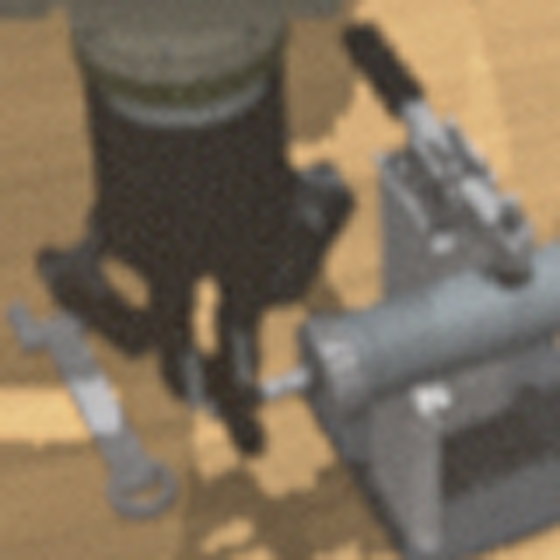

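Gripped: width 12.8 mm, 4.8 N of reaction, below the 6 N preload, so the rod is still home. Reference TCP (0.589,-0.0546). Pulling along tool y.

Emit:
step_arm(steps=[0,0,0.03,0,0,0,0,0,0,0.07,0,0,0,0,0,0,0.11,0,0,0,0,0,0,0.15,0,0,0,0,0,0,0.19,0,0,0,0,0,0,0.23,0,0,0,0,0,0,0.26,0,0,0,0,0,0,0.28,0,0,0,0,0,0,0.284,0,0,0,0,0,0,0.284,0,0,0])

```text
schema error: expected a multiple of 7 numbers
```

```bash
python3 go.py "[0.6012,-0.1387,0.08]"
python3 - <<'E'
from h import *
s=env.observe()["position"];print(np.linalg.norm(s-np.array([.589,-.0546,.0808])))
im,d=imaging.get_image("scene");np.save("ds12.npy",d)
r=(230,180,350,265);cv2.imwrite("pics/scene12.png",cv2.resize(im[r[1]:r[3],r[0]:r[2]],None,fx=6.5,fy=6.5,interpolation=cv2.INTER_CUBIC))
im,d=imaging.get_image("top");r=(280,130,400,230);cv2.imwrite("pics/top12.png",cv2.resize(im[r[1]:r[3],r[0]:r[2]],None,fx=6,fy=6,interpolation=cv2.INTER_CUBIC))
for n in("scene","top"):
  for t in("groove","cap_face","t_handle","grease_gun","clamp_grip"): print(n,t,[(np.round(k["pixel"],1),round(k["score"],2)) for k in imaging.pinpoint(n,t)[:3]])
E
```

```text
t 9.6 pos [ 0.589  -0.0546  0.0808] yawY -81.74804224708012 F [-1.3398  5.2972  0.0297] w 0.01291900103050312 q [-16.7798  32.5545  78.4006   0.0647  69.0684  64.9451]
shift [0.     0.2834 0.0022] turn [-0.0014 -0.0001 -0.0055]
5.217403704007242e-05
scene groove []
scene cap_face [(array([307.5, 235.6]), 0.97)]
scene t_handle [(array([319.6, 201.5]), 0.5), (array([292.8, 235.5]), 0.47)]
scene grease_gun [(array([330.7, 221.2]), 0.6)]
scene clamp_grip [(array([435.3, 194.7]), 0.74), (array([369. , 122.3]), 0.66), (array([416.8, 191.2]), 0.62)]
top groove []
top cap_face [(array([335.6, 170.4]), 0.71)]
top t_handle []
top grease_gun [(array([304.1, 175.2]), 0.63)]
top clamp_grip [(array([313.2, 220. ]), 0.69), (array([214. , 306.5]), 0.69), (array([219.3, 156.3]), 0.56)]
```

View pics/scene12.png

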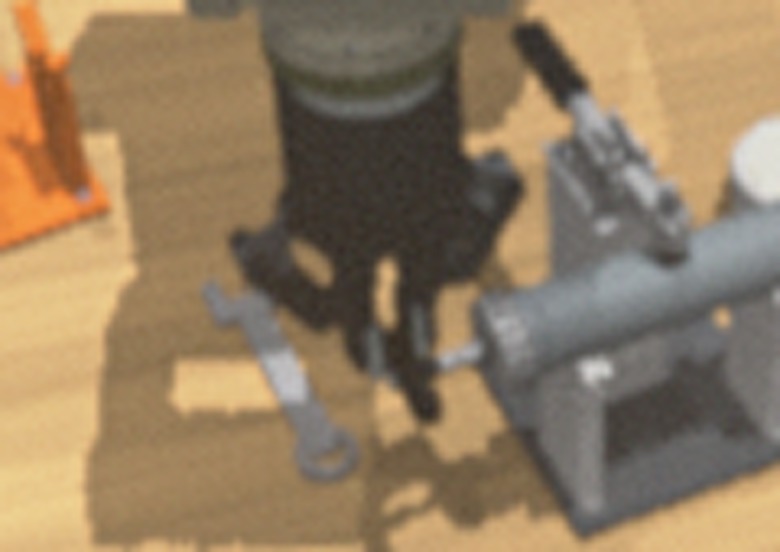

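View pics/top12.png

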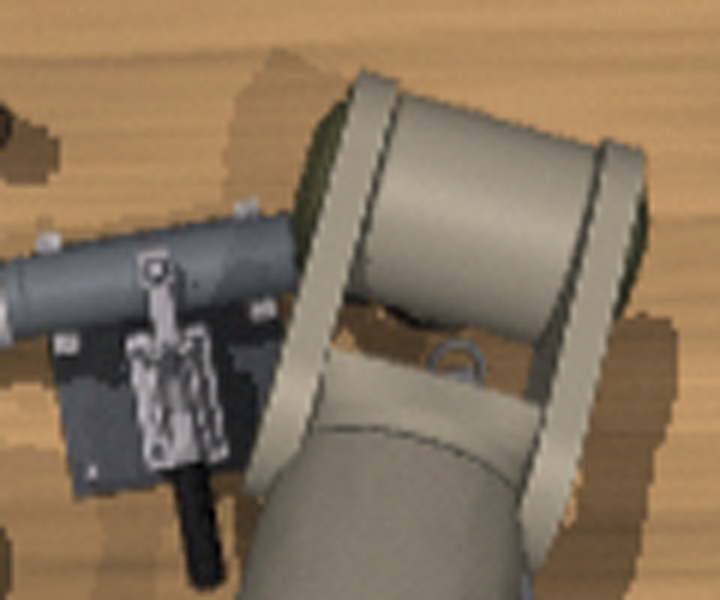

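The move was refused because I miscounted the numbers, so nothing moved: the bar is still gripped and the rod home. Redoing it.

Emit:
step_arm(steps=[0,0,0.03,0,0,0,0,0,0,0.07,0,0,0,0,0,0,0.11,0,0,0,0,0,0,0.15,0,0,0,0,0,0,0.19,0,0,0,0,0,0,0.23,0,0,0,0,0,0,0.26,0,0,0,0,0,0,0.28,0,0,0,0,0,0,0.284,0,0,0,0,0,0,0.284,0,0,0,0])

```text
time_s: 11.2
position: [0.6013, -0.1368, 0.0806]
tool_rot: [[0.99, 0.144, -0.0], [0.144, -0.99, 0.005], [0.0, -0.005, -1.0]]
ft_force: [1.5, 14.7, 0.7]
grip_width: 0.0128
```

```bash
python3 go.py "[0.6012,-0.1387,0.08]"
python3 - <<'E'
from h import *
s=env.observe()["position"];print(np.linalg.norm(s-np.array([.589,-.0546,.0808])))
im,d=imaging.get_image("scene");np.save("ds13.npy",d)
r=(230,180,350,265);cv2.imwrite("pics/scene13.png",cv2.resize(im[r[1]:r[3],r[0]:r[2]],None,fx=6.5,fy=6.5,interpolation=cv2.INTER_CUBIC))
for k in("groove","cap_face"): print(k,[(np.round(q["pixel"],1),round(q["score"],2)) for q in imaging.pinpoint("scene",k)[:3]])
im,d=imaging.get_image("top");r=(280,130,400,230);cv2.imwrite("pics/top13.png",cv2.resize(im[r[1]:r[3],r[0]:r[2]],None,fx=6,fy=6,interpolation=cv2.INTER_CUBIC))
E
```

```text
t 11.2 pos [ 0.6013 -0.1368  0.0806] yawY -81.72278422193183 F [ 1.4536 14.6988  0.6725] w 0.012808848367064129 q [-23.9229  34.8027  73.9167   0.271   71.4164  57.7133]
shift [-0.0011  0.0062  0.0019] turn [-0.0064 -0.0005 -0.005 ]
0.08311535961611669
groove [(array([305., 231.]), 0.5)]
cap_face []
```

View pics/scene13.png

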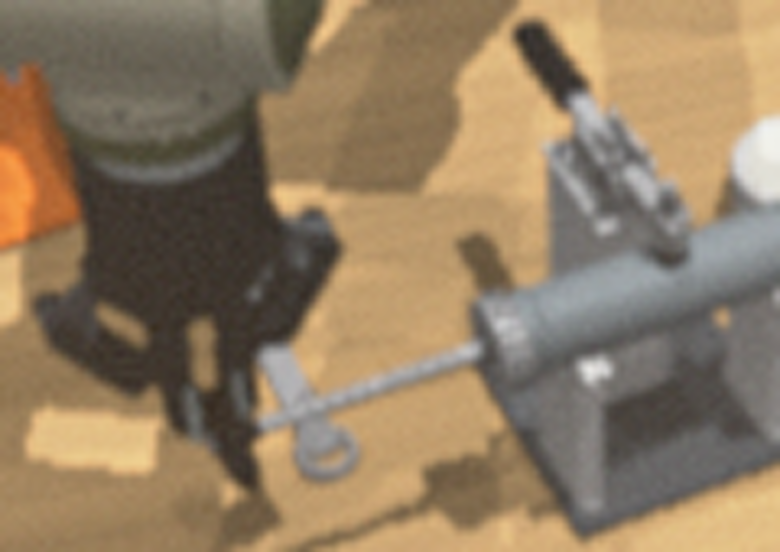

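View pics/top13.png

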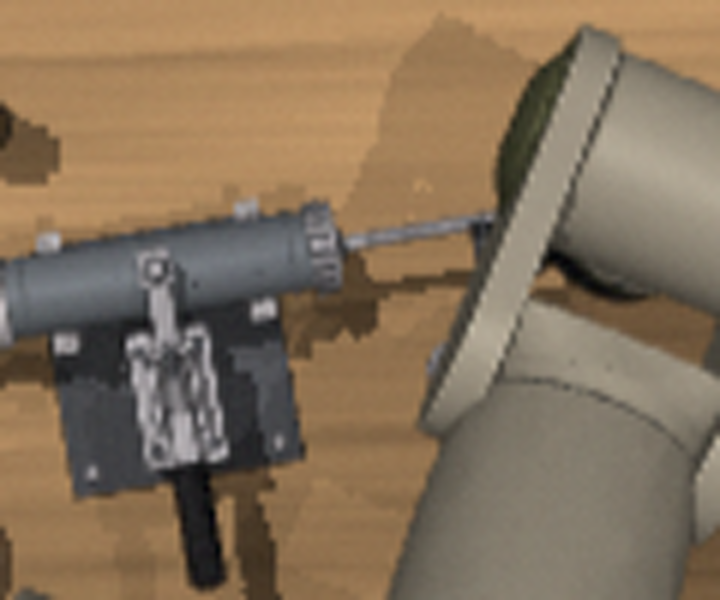

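Run:
```python
from h import *
np.set_printoptions(precision=4,suppress=True)
a=at_z("scene",(296.2,243.8),.115);b=at_z("scene",(268.5,254.6),.115);print(a,b,np.linalg.norm(b-a))
from scipy.optimize import least_squares
T=np.array([.610,-.053]);X=np.array([.989,.148]);Y=np.array([-.148,.989])
for f in("ds12.npy","ds13.npy"):
    d=np.load(f)
    P=np.array([at_d("scene",(c,r),d[r,c]) for r in range(225,265) for c in range(255,320) if d[r,c]>0])
    x=(P[:,:2]-T)@X;y=(P[:,:2]-T)@Y
    k=(x>8)&(x<30)&(y<22)&(P[:,2]>.11)&(P[:,2]<.13); print(f,k.sum(),"bar y",np.median(y[k]),y[k].min(),y[k].max())
    k=(x>5)&(x<25)&(y>22)&(y<60)&(P[:,2]>.105)&(P[:,2]<.13); print("cap front y",np.percentile(y[k],[2,10,25]))
    k=(abs(x)<6)&(y>-75)&(y<30)&(abs(P[:,2]-.117)<.006); print("rod y",k.sum(),np.percentile(y[k],[1,99]) if k.any() else "")
```

```text
[ 0.6361 -0.0481  0.115 ] [ 0.6517 -0.13    0.115 ] 0.08340482662259066
  return _methods._mean(a, axis=axis, dtype=dtype,
  ret = ret.dtype.type(ret / rcount)
Traceback (most recent call last):
ValueError: zero-size array to reduction operation minimum which has no identity
```

Camera (83.4 mm) and arm (83.1 mm) agree on the travel. A 2 mm nudge more.

Emit:
step_arm(steps=[0,0,0.006,0,0,0,0,0,0,0.006,0,0,0,0,0,0,0.006,0,0,0,0,0,0,0.006,0,0,0,0,0,0,0.006,0,0,0,0])

```text
time_s: 11.9
position: [0.6014, -0.1382, 0.0806]
tool_rot: [[0.99, 0.144, -0.001], [0.144, -0.99, 0.005], [0.0, -0.005, -1.0]]
ft_force: [0.5, 16.5, 1.3]
grip_width: 0.0124
```

```bash
python3 go.py "[0.6012,-0.1387,0.08]"
python3 - <<'E'
from h import *
s=env.observe();print(np.linalg.norm(s["position"]-np.array([.589,-.0546,.0808])),np.abs(s["qvel"]).max())
im,d=imaging.get_image("scene")
r=(250,200,320,262);cv2.imwrite("pics/scene14.png",cv2.resize(im[r[1]:r[3],r[0]:r[2]],None,fx=9,fy=9,interpolation=cv2.INTER_CUBIC))
a=cv2.imread("pics/scene0.png")
# gun shift between start and now: template of gun head
for n,(x0,y0,x1,y1) in {"scene":(345,190,400,225)}.items():
    t=a[y0:y1,x0:x1];m=cv2.matchTemplate(im[y0-8:y1+8,x0-8:x1+8],t,cv2.TM_CCOEFF_NORMED);print("gun px shift",np.array(cv2.minMaxLoc(m)[3])-8,m.max())
im,d=imaging.get_image("top");a=cv2.imread("pics/top0.png");x0,y0,x1,y1=225,168,290,198
t=a[y0:y1,x0:x1];m=cv2.matchTemplate(im[y0-8:y1+8,x0-8:x1+8],t,cv2.TM_CCOEFF_NORMED);print("top px shift",np.array(cv2.minMaxLoc(m)[3])-8,m.max())
E
```

```text
t 11.9 pos [ 0.6014 -0.1382  0.0806] yawY -81.69872068325652 F [ 0.529  16.4855  1.2836] w 0.012399245688752145 q [-24.0336  34.8519  73.8187   0.2725  71.4798  57.5782]
shift [-0.001   0.0017  0.0019] turn [-0.0066 -0.0003 -0.0044]
0.08447976767227375 0.07142896269756101
gun px shift [0 0] 0.99351305
top px shift [0 0] 0.98732257
```

View pics/scene14.png

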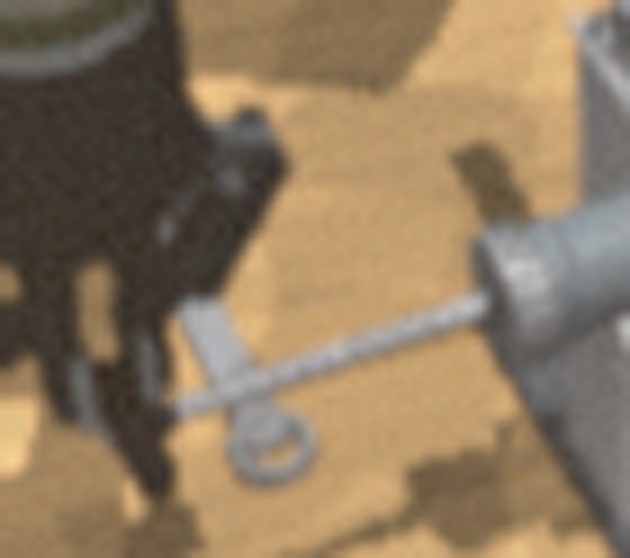

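The rod is out 84.5 mm and at rest at 16.5 N, the T-handle is held (end at crop (155,490)), and the gun and spanner haven't moved. Handing in.

```bash
python3 -c "
from rig import close_job
print(close_job())"
```

```text
the job is handed in; nothing more can be done
None
```

The clamp is down and locked, and I handed the job in with the gripper still holding the T-handle at the mark. The hand-in gives no verdict.

**Clamp:** I pushed the handle down onto its stop, where 0.4 mm more travel added 20 N. Pictures show the handle level and the pad on the barrel. I could not measure the pad force itself.

**Rod:** I gripped the near half of the crossbar and drew the rod out. At the last check the arm showed 84.5 mm of travel, at rest, against 16.5 N. The camera agreed just before the final nudge, reading 83.4 mm against the arm's 83.1 mm. I couldn't see the groove, because at the mark it lies behind the bush.

**Gun and bystanders:** The gun showed no shift in either camera. I saw no movement of the spanner; I did not measure the other bystanders one by one, and the arm stayed clear of them.

**What went wrong or disagreed:**
- **First push:** It landed on the end face of the clamp grip, with about 60 N on the wrist. I backed off and pushed on the upper face instead.
- **Fingertip height:** By camera and contact, the tips stood about 23–27 mm above the reported TCP rather than 17 mm ahead of it. I used the measured offset.
- **Refused move:** One move call was rejected for a miscounted list, and nothing moved.

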